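# Unlatch the weight case and put the check weight on the dispensary balance

## Robot

A 6-joint arm with a two-finger parallel gripper is mounted at the origin on the work surface. World frame = base frame: x ahead of the robot, y to its left, z up, the work surface at z = 0. Lengths are in mm, angles in rad, forces in N, time in s.
With the tool pointing down it reaches from about 350 to 875 mm from the base axis. Payload 4.2 kg.
Tool frame: the origin (TCP) lies on the centre line of the jaws, within the pads' length; the fingertips stand 17 mm ahead of it and the grasp point (between the pads) lies 2 mm behind it (manip.tip_reach is the distance from the TCP to the fingertips, in mm); z points along the fingers, y is the line along which they close (so a half turn about z gives the same grasp; the last joint's range is limited). The gripper opens to 85 mm and grips with 20 to 120 N. Pads are 22 mm wide; open, the fingers measure 114 mm over their backs; the gripper's body (76 mm by 85 mm) begins 54 mm behind the grasp point. The pads swing forward as they close: fully open they stand 13 mm farther back than shut.
Start: joints at [-0.899, 0.385, 0.008, 0, -1.194, -0.259], TCP at [250.748, -572.473, 248.312] pointing down, gripper open.
Joint ranges: [-3.14, 3.14], [-1.21, 2.06], [-1.07, 1.41], [-3.16, 2.05], [-2.99, -0.16], [-3.1, 3.1]. Speed limits (rad/s): [2.79, 2.79, 3.14, 3.14, 3.14, 3.14].

## Interface

Orientations are given as a 3x3 rotation matrix whose columns are the frame's x, y, z axes.
In Python, from workcell import manip, imaging, job gives the robot as it stands.
- The arm moves only by the shell command python3 -m creep 'ROWS' [FORCE]. ROWS is JSON, a list of rows, each a list of 3 entries, a list of its own where there are three numbers: the shift along the tool's x, y, z in cm, then the turn about the tool's z in degrees, then the gripper's target within -1 to 1 (fully open at 1, half-way at 0, shut at -1). In form: [[[x, y, z], roll, grip], ...]. A call has 1 to 10 rows; each row is the pose to reach, as a shift and turn from the pose commanded when the call began, along the tool's axes at that moment; what a row does not reach only later rows make up. A row lasts 1/8 s, in which the tool goes at most 62.5 mm and 10.7 degrees, less where a joint would pass 70% of its speed; a pose out of reach is approached as far as the arm can. A call with a gripper value outside its range is refused whole. The fingers move at their own pace and stop on an object; FORCE is the grip in N (left out, the last holds). Time passes only in rows, so rows that repeat a pose let the fingers close. It gives the time, the measured TCP pose, the force, the opening and the grip force at its end, in the units of the state.
- manip.get_obs(): the state, without advancing time (a new reading comes with each control period).
- imaging.capture(name): name is "side" or "top"; returns a dict with "color" (384x512x3 uint8, red, green, blue), "range_z" (384x512 float32, mm along the optical axis (not along the pixel's ray), 0 where there is no reading), "K" (3x3 intrinsics, pixels), "R" (3x3) and "t" (3): a world point X has camera coordinates R X + t. Camera axes: x right, y down, z forward; pixel columns grow to the right and rows downward; lengths in mm; the calibration is good to about 2 mm. A picture is of the moment at which its call begins.
- job.job_done(): hands the job in; it is judged then, once.
Trained networks look in a picture, given as the dict that the camera call returned (one of the last four; its "shot" number tells which), for a name from the list of things; names that differ only in an ending like _2 or _b are one class to them, and where a whole thing is asked for, a point or a joint stands for the part that bears it (a point fixed in the world has none). Each returns a list of dicts, best first, with "conf" (0 to 1); they miss things now and then, are a little off and sometimes report something else, mostly with a low value. They report only what shows in the picture. A call takes as long as a camera call.
- imaging.regions_of(picture, query): "pixels" (384x512 bool, what is visible of it).
- imaging.mark_of(picture, query): "xyz" ([x, y, z] in mm, in the coordinates of the camera as it stood for that picture, good to about 4 mm: a listed point, or the origin of a listed thing).
The state is a dict: "time": time; "joint_positions": joint angles; "qvel": joint speeds; "joint_torque": joint torques, N m; "tcp_pos": TCP position; "tcp_rot": TCP orientation; "contact_force": force on the tool from outside, world axes, zero at the start; "ft_torque": the same for the moment, N m; "opening": finger opening in mm; "grip_force": force on a finger pad.
Only numpy, scipy, OpenCV 4.12 (cv2) and the standard library are available. Lean on these libraries where they do the work, as an engineer would, in place of code of your own. Each camera call takes 0.05 s, during which the arm holds its last target. There are 200 camera calls.

## Task

Before dispensing starts the balance has to be checked: flip open the over-centre latch on the front of the weight case, lift the lid and swing it fully back so that it stands open by itself, then take out the largest weight and stand it upright in the middle of the balance's pan, setting it down gently. Leave the two other weights in their pockets and everything else on the counter where it is.

Things in the scene. Friction and masses are not known exactly. Their poses are not given: they have to be found in the camera images.
- case: closed aluminium weight case, fast on the counter: 160 mm deep (own x), 220 wide (own y), 100 high; lower 60 mm is the body (4 mm walls), upper 40 mm the lid. Origin: centre of its underside; -x is the front (latch side), +x the hinge side. Inside, three knob weights stand in a row along y at x = -12 mm, feet 12 mm above the counter, in pockets 14 mm deep with 2 mm play in a liner 26 mm high
- latch (a joint): over-centre lever hinged on the lid's front, rad: 0 = closed, standing up; its tab swings out towards the robot and down; 2.3 = open, hanging. 7 N straight down on the tab's middle carries it over centre within 0.2 rad (5 mm); then it springs open, drops to 2.3 by itself and its wire loop falls clear of the keeper on the body. While closed it locks the lid
- latch_tab (a point): middle of the upper face of the lever's thumb tab, which juts out from the lid's front: 28 mm wide along the case's y, 26 mm along x, 3 mm thick. Closed, this point is 27.5 mm in front of the lid's front face and 102 mm above the counter; the lever's pivot is 9.5 mm in front of that face, 71 mm above the counter
- lid (a joint): angle of the lid, rad: 0 = shut, 1.75 = fully open against its stop, standing just past upright. A friction stay holds the lid at any angle where it is left; swinging it takes about 0.4 to 0.8 Nm about the hinge
- lid_hinge (a point): middle of the hinge axis, at the rear top edge of the case body, 60 mm above the counter; the axis runs along the case's y. The lid is 160 mm deep from here to its front face, 40 mm high, 220 mm wide, open underneath, with 3 mm walls
- lid_handle (a point): centre of the carrying handle's round bar (12 mm diameter, 124 mm long along the case's y) on two 10 mm posts 112 mm apart; its centre is 36 mm above the lid's top, over the middle of the lid: 80 mm in front of the hinge axis and 76 mm above it when shut. Moves with the lid
- weight_large_center (a point): the largest weight, plain steel, 500 g: a cylinder of 38 mm diameter and 50 mm height, a thin neck and a knob of 26 mm diameter on top, 76 mm high overall. The point is half-way up, on its axis, 38 mm above its foot
- weight_middle_center (a point): the middle weight, 200 g, same shape, 28 mm diameter, 57 mm high; the point is half-way up. To stay in its pocket
- weight_small_center (a point): the small weight, 100 g, same shape, 22 mm diameter, 46 mm high; the point is half-way up. To stay in its pocket
- balance: white bench balance standing fast on the counter, 240 mm deep (its own x, display and keys at the -x end) by 180 mm wide, housing 50 mm high. Origin: centre of its underside
- pan_center (a point): centre of the upper face of the balance's round steel pan, 140 mm diameter, 68 mm above the counter
- mortar: brass pounding mortar with lid and upright pestle, 100 mm diameter, 174 mm high, bystander. Origin: centre of its underside
- pill_bottle: white plastic jar, 60 mm diameter, 105 mm high, bystander. Origin: centre of its underside
- tea_mug: white ceramic mug, 76 mm diameter, 90 mm high, handle on its +y side, bystander. Origin: centre of its underside

How it is judged (in metres and radians):
On the way, in this order (a step that is already met when the one before it is completed fails the run):
1. the latch lever is flipped fully open while the lid is still down (value of joint latch above 1.7 rad and value of joint lid below 0.15 rad), for 0.2 s.
2. the lid is swung back past upright and stands (value of joint lid above 1.55 rad), for 0.2 s.
3. the largest weight is lifted out of its pocket, the lid still open (z of weight_large_center in the frame of case above 0.08 m and value of joint lid above 1.55 rad), for 0.2 s.
At the end, for the whole second after the job is handed in: the largest weight stands upright (within 0.1 rad), at rest and let go on the balance pan, its axis within 25 mm of the pan's centre; the lid stands open (beyond 1.55 rad); the two other weights are down in their pockets (horizontal distance between weight_large_center and pan_center below 0.025 m and angle between weight_large_center's own z axis and vertical below 0.1 rad and height (world z) of weight_large_center between 0.101 and 0.111 m and contact force between weight_large and balance above 2 N and linear speed of weight_large below 0.02 m/s and value of joint lid above 1.55 rad and z of weight_middle_center in the frame of case below 0.047 m and z of weight_small_center in the frame of case below 0.041 m); the robot touches nothing.
It fails at once if the largest weight is dropped or slammed on the balance (more than 60 N between them) (contact force between weight_large and balance above 60 N).
It fails at once if one of the other weights is moved out of its place (more than 20 mm) (distance of any of weight_middle_center, weight_small_center from where it was at the start of the episode above 0.02 m).
It fails at once if a bystander on the counter is shifted (more than 20 mm) (distance of any of mortar, pill_bottle, tea_mug from where it was at the start of the episode above 0.02 m).
It also fails if it takes over 72 s, if anything falls off the work surface, if the arm or the gripper's body presses on something with over 40 N, if the wrist force passes 120 N, or if a joint passes its speed limit or range.

## Working session

There is one attempt and no reset: what is moved stays moved. The work goes in short steps, Python scripts to look and compute and a shell command to move; the robot and the scene stay as the last step left them, time stands still between calls to the robot, and variables do not carry over. Pictures are saved under pics/ and viewed, at most 10 in all, crops included, and the job is handed in when it is done.

```bash
mkdir -p pics; ls
cat > h.py <<'E'
import numpy as np, cv2
from workcell import manip, imaging, job
def w(p,c): return np.array(p['R']).T@(np.array(c)-np.array(p['t']))
def marks(p,names):
    for n in names:
        for d in imaging.mark_of(p,n)[:2]:
            print(n, round(d['conf'],2), w(p,d['xyz']).round(1))
def cloud(p,m):
    v,u=np.nonzero(m&(p['range_z']>0)); z=p['range_z'][v,u]; K=p['K']
    c=np.stack([(u-K[0][2])*z/K[0][0],(v-K[1][2])*z/K[1][1],z])
    return (np.array(p['R']).T@(c-np.array(p['t'])[:,None])).T
E
python3 - <<'E'
from h import *
N=["case","latch_tab","lid_hinge","lid_handle","balance","pan_center","mortar","pill_bottle","tea_mug"]
ims=[]
for c in("side","top"):
    p=imaging.capture(c); print(c, 'cam at',w(p,[0,0,0]).round(0)); marks(p,N); ims.append(p['color'][...,::-1])
    if 1:
        r=imaging.regions_of(p,"case")
        if r:
            X=cloud(p,r[0]['pixels']); s=X[(X[:,2]>92)&(X[:,2]<106)]
            if len(s)>20: print('lidtop rect',cv2.minAreaRect(s[:,:2].astype(np.float32)),len(s))
im=np.hstack(ims); cv2.imwrite('pics/a.png',cv2.resize(im,(800,300),interpolation=cv2.INTER_AREA))
o=manip.get_obs(); print(o['time'],o['tcp_rot'],o['opening'],manip.tip_reach)
E
```

```text
pics
side cam at [ 581.  947. 1229.]
case 0.73 [ 5.663e+02  2.224e+02 -4.000e-01]
latch_tab 0.67 [467.3 195.8 101.4]
lid_hinge 0.57 [648.3 247.7  58.6]
lid_handle 0.6 [569.5 226.6 136.7]
lid_handle 0.35 [ 7.909e+02  1.220e+01 -3.000e-01]
balance 0.66 [ 588.1 -219.4    2.5]
pan_center 0.57 [ 621.4 -215.4   68.5]
mortar 0.6 [791.9  10.1  -1.2]
tea_mug 0.76 [ 6.206e+02 -5.140e+02  6.000e-01]
lidtop rect ((550.2869873046875, 219.7368621826172), (199.07814025878906, 226.88587951660156), 14.674452781677246) 3082
top cam at [ 516.   -3. 1360.]
case 0.97 [562.1 229.5  -1.9]
latch_tab 0.46 [463.9 193.5 107.5]
lid_hinge 0.61 [787.    8.5  -2.1]
lid_handle 0.7 [563.5 223.9 134.5]
balance 0.96 [ 586.5 -216.3    0. ]
pan_center 0.82 [ 615.5 -215.8   68. ]
mortar 0.6 [787.7   7.7  -2. ]
pill_bottle 0.79 [609.5 487.8  -1.5]
tea_mug 0.8 [ 6.113e+02 -5.158e+02 -1.000e-01]
lidtop rect ((548.6135864257812, 218.69044494628906), (198.87872314453125, 221.80374145507812), 14.69240951538086) 3546
1.1 [[-9.16008075e-01 -4.01159826e-01  3.59427944e-05]
 [-4.01159827e-01  9.16008073e-01 -6.02605159e-05]
 [-8.74979175e-06 -6.96179244e-05 -9.99999998e-01]] 85.71896312155201 17.0
```

View pics/a.png

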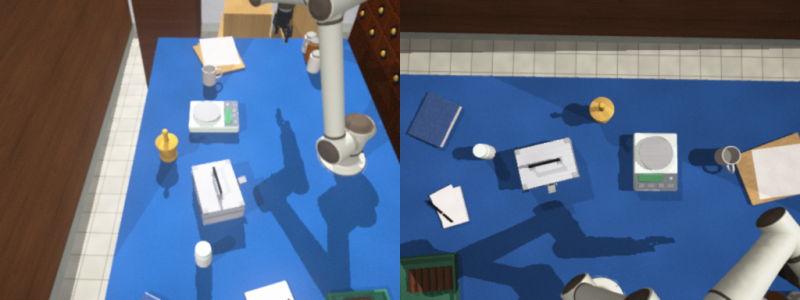

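```bash
cat >> h.py <<'E'
C=np.array([568.5,224.,0]); YAW=np.deg2rad(14.7); ca,sa=np.cos(YAW),np.sin(YAW)
RC=np.array([[ca,-sa,0],[sa,ca,0],[0,0,1]])
def cw(x,y,z): return C+RC@np.array([x,y,z])
def go(target,yaw_y=None):
    o=manip.get_obs(); R=np.array(o['tcp_rot']); d=R.T@(np.array(target)-np.array(o['tcp_pos']))
    print('shift cm',(d/10).round(2),end=' ')
    if yaw_y is not None:
        a=np.degrees(np.arctan2(R[1,1],R[0,1])); print('roll',round((a-yaw_y+90)%180-90,1),end='')
    print()
E
python3 -m creep '[[[-50.3,61.9,0],-81,-1],[[-50.3,61.9,0],-81,-1],[[-50.3,61.9,0],-81,-1],[[-50.3,61.9,0],-81,-1],[[-50.3,61.9,0],-81,-1],[[-50.3,61.9,0],-81,-1],[[-50.3,61.9,0],-81,-1],[[-50.3,61.9,0],-81,-1],[[-50.3,61.9,0],-81,-1],[[-50.3,61.9,0],-81,-1]]' 20
python3 -c "
from h import *
go(cw(-108.5,0,150),14.7); print(manip.tip_reach, manip.get_obs()['joint_positions'])"
```

```text
time: 2.35
tcp_pos: [417.4, 32.1, 249.0]
tcp_rot: [[0.254, -0.967, 0.002], [-0.967, -0.254, 0.001], [-0.0, -0.002, -1.0]]
contact_force: [1.6, -0.9, 0.1]
opening: -0.0
grip_force: 0.0
shift cm [-14.72  -8.62   9.91] roll -0.0
17.0 [ 4.68686107e-01  2.25502624e-02 -4.60019257e-01  3.00359734e-04
 -1.08645787e+00 -2.12380419e-01]
```

```bash
python3 -m creep '[[[-5,-3,3],0,-1],[[-10,-6,7],0,-1],[[-14.7,-8.6,9.9],0,-1],[[-14.7,-8.6,9.9],0,-1],[[-14.7,-8.6,9.9],0,-1]]'
python3 - <<'E'
from h import *
go(cw(-108.5,0,121),14.7)
for c in("side","top"):
    p=imaging.capture(c); marks(p,["latch_tab"])
    if c=="side":
        t=p['R']@cw(-107.5,0,102)+p['t']; u=p['K']@t; u=(u/u[2])[:2].astype(int); print(u)
        im=p['color'][...,::-1][max(u[1]-60,0):u[1]+60,max(u[0]-80,0):u[0]+80]
        cv2.imwrite('pics/b.png',cv2.resize(im,None,fx=5,fy=5,interpolation=cv2.INTER_CUBIC))
E
```

```text
time: 2.98
tcp_pos: [463.1, 194.1, 149.0]
tcp_rot: [[0.254, -0.967, -0.001], [-0.967, -0.254, -0.001], [0.001, 0.001, -1.0]]
contact_force: [0.3, -1.2, -0.3]
opening: -0.3
grip_force: 0.0
shift cm [-0.22 -0.11  2.8 ] roll 0.0
latch_tab 0.63 [465.4 193.3 101.5]
[310 228]
```

View pics/b.png

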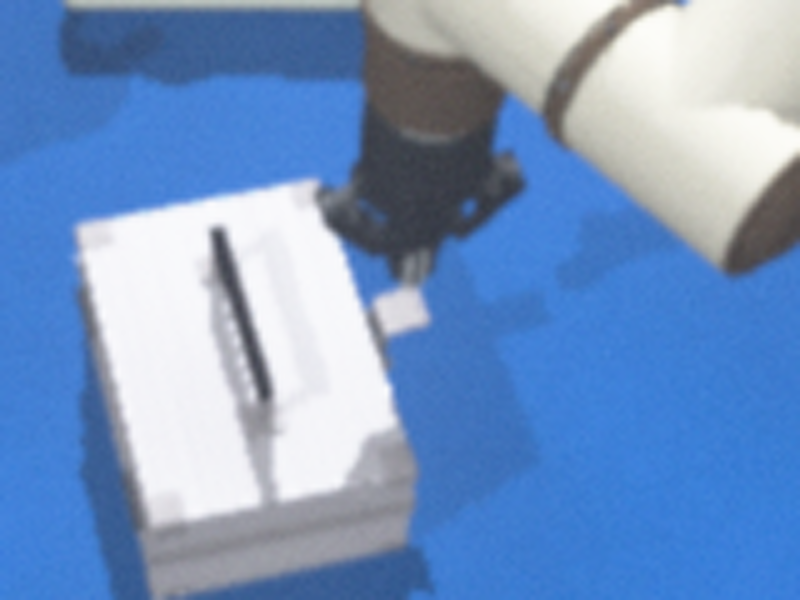

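The picture shows the closed fingertips (410,270) right over the latch tab (400,310). I'll press down.

```bash
python3 -m creep '[[[-0.2,-0.1,1.3],0,-1],[[-0.2,-0.1,2.4],0,-1],[[-0.2,-0.1,3.0],0,-1],[[-0.2,-0.1,3.3],0,-1],[[-0.2,-0.1,3.6],0,-1],[[-0.2,-0.1,3.9],0,-1]]'
python3 -m creep '[[[0,0,0.3],0,-1],[[0,0,0.6],0,-1],[[0,0,0.8],0,-1],[[0,0,0.8],0,-1]]'
```

```text
time: 3.92
tcp_pos: [458.0, 193.2, 111.8]
tcp_rot: [[0.252, -0.968, -0.013], [-0.968, -0.252, -0.008], [0.004, 0.014, -1.0]]
contact_force: [-27.9, 0.3, 36.1]
opening: 0.2
grip_force: 19.2
time: 4.42
tcp_pos: [463.6, 196.1, 102.0]
tcp_rot: [[0.254, -0.967, 0.0], [-0.967, -0.254, -0.0], [0.0, -0.0, -1.0]]
contact_force: [0.6, 0.1, 0.6]
opening: 0.0
grip_force: 0.0
```

Likely popped. I'll lift, open, and measure the latch and the handle.

```bash
python3 -m creep '[[[0,2,-3],0,0],[[0,2,-8],0,0.2],[[0,2,-12],0,0.2],[[0,2,-12],0,0.2]]'
python3 - <<'E'
from h import *
for c in("side","top"):
    p=imaging.capture(c); marks(p,["latch_tab","lid_handle"])
    if c=="side":
        cv2.imwrite('pics/c.png',cv2.resize(p['color'][...,::-1][150:290,220:400],None,fx=4,fy=4,interpolation=cv2.INTER_CUBIC))
go(cw(0,0,185),14.7); print(manip.get_obs()['opening'])
E
```

```text
time: 4.92
tcp_pos: [446.8, 192.6, 226.2]
tcp_rot: [[0.253, -0.967, 0.008], [-0.967, -0.253, 0.006], [-0.004, -0.009, -1.0]]
contact_force: [-0.5, 0.1, 0.3]
opening: 51.0
grip_force: 0.0
latch_tab 0.53 [447.4 191.4  54.7]
lid_handle 0.78 [562.7 223.3 133.5]
shift cm [ -0.08 -12.89   3.57] roll -0.1
51.49426011711788
```

View pics/c.png

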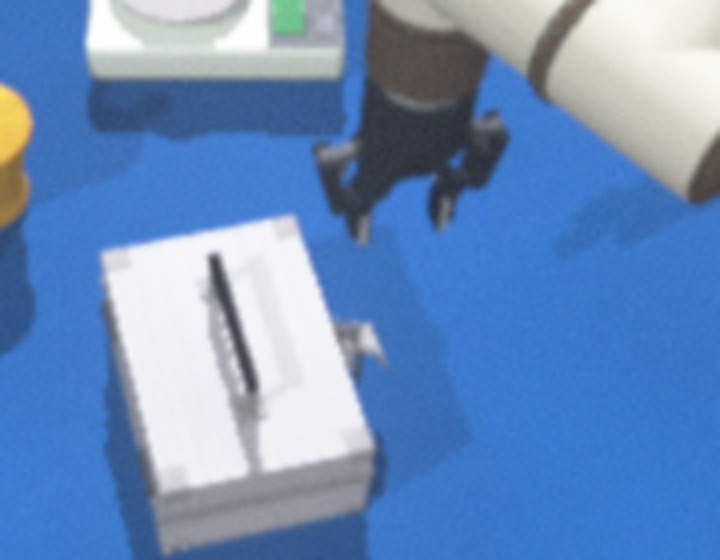

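The latch lever hangs open (tab at 370,345; z≈55). Next I'll go over the handle and grip it.

```bash
python3 -m creep '[[[0,-6,1],0,0.2],[[0,-12,2.6],0,0.2],[[-0.1,-12.9,3.6],0,0.2],[[-0.1,-12.9,3.6],0,0.2],[[-0.1,-12.9,5],0,0.2],[[-0.1,-12.9,7],0,0.2],[[-0.1,-12.9,8.5],0,0.2],[[-0.1,-12.9,8.5],0,0.2]]'
python3 -m creep '[[[0,0,0],0,-1],[[0,0,0],0,-1],[[0,0,0],0,-1],[[0,0,0],0,-1],[[0,0,0],0,-1],[[0,0,0],0,-1]]' 40
python3 -c "
from h import *
go(cw(0,0,135),14.7)
o=manip.get_obs();p=RC.T@(np.array(o['tcp_pos'])-C);print(p)
h=np.array([80-0,60]);x0=-80;z0=76
for t in np.arange(10,86,7.5):
    a=np.radians(t);x=x0*np.cos(a)+z0*np.sin(a);z=-x0*np.sin(a)+z0*np.cos(a)
    print(t,'tool y',round(-(x-x0)/10,1),'z',round(-(z-z0)/10,1))"
```

```text
time: 6.22
tcp_pos: [567.7, 224.2, 136.4]
tcp_rot: [[0.253, -0.967, -0.002], [-0.967, -0.253, -0.001], [0.001, 0.002, -1.0]]
contact_force: [-0.7, 0.3, -0.9]
opening: 51.3
grip_force: 0.0
time: 6.98
tcp_pos: [566.3, 223.8, 138.0]
tcp_rot: [[0.253, -0.968, -0.005], [-0.968, -0.253, -0.002], [0.001, 0.006, -1.0]]
contact_force: [-8.5, -0.8, 5.7]
opening: 10.8
grip_force: 39.0
shift cm [ 0.03 -0.22  0.3 ] roll -0.1
[ -2.22936084   0.34899258 137.99024796]
10.0 tool y -1.4 z -1.3
17.5 tool y -2.7 z -2.1
25.0 tool y -4.0 z -2.7
32.5 tool y -5.3 z -3.1
40.0 tool y -6.8 z -3.4
47.5 tool y -8.2 z -3.4
55.0 tool y -9.6 z -3.3
62.5 tool y -11.0 z -3.0
70.0 tool y -12.4 z -2.5
77.5 tool y -13.7 z -1.9
85.0 tool y -14.9 z -1.0
```

```bash
python3 -m creep '[[[0,-0.7,-0.7],0,-1],[[0,-1.4,-1.3],0,-1],[[0,-2.0,-1.7],0,-1],[[0,-2.7,-2.1],0,-1],[[0,-3.3,-2.4],0,-1],[[0,-4.0,-2.7],0,-1],[[0,-4.7,-2.9],0,-1],[[0,-5.3,-3.1],0,-1],[[0,-6.0,-3.3],0,-1],[[0,-6.8,-3.4],0,-1]]'
python3 -m creep '[[[0,-0.7,0],0,-1],[[0,-1.4,0],0,-1],[[0,-2.1,0],0,-1],[[0,-2.8,0.1],0,-1],[[0,-3.5,0.2],0,-1],[[0,-4.2,0.4],0,-1],[[0,-4.9,0.6],0,-1],[[0,-5.6,0.9],0,-1],[[0,-5.6,0.9],0,-1]]'
python3 -c "
from h import *
p=imaging.capture('side');marks(p,['lid_handle','latch_tab'])
o=manip.get_obs();print(RC.T@(np.array(o['tcp_pos'])-C))
cv2.imwrite('pics/d.png',cv2.resize(p['color'][...,::-1][150:290,190:390],None,fx=4,fy=4,interpolation=cv2.INTER_CUBIC))"
```

```text
time: 8.22
tcp_pos: [632.0, 240.8, 174.0]
tcp_rot: [[0.253, -0.967, -0.005], [-0.967, -0.253, -0.003], [0.001, 0.006, -1.0]]
contact_force: [-8.7, -1.3, 10.6]
opening: 10.3
grip_force: 41.3
time: 9.35
tcp_pos: [688.6, 255.6, 163.4]
tcp_rot: [[0.253, -0.967, -0.001], [-0.967, -0.253, -0.001], [0.001, 0.001, -1.0]]
contact_force: [-2.2, -1.7, 3.9]
opening: 10.0
grip_force: 41.6
lid_handle 0.67 [689.2 256.6 161.5]
latch_tab 0.44 [618.1 488.5  -0.8]
[1.24209381e+02 2.84673291e-02 1.63325600e+02]
```

View pics/d.png

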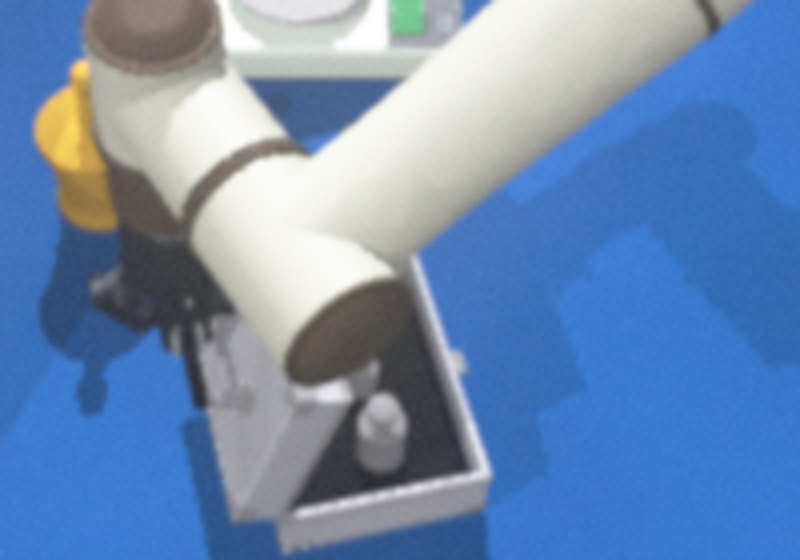

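Lid at about 70° with handle gripped; inside a weight shows at (380,430). I'll release, rise and move round to the inner side.

```bash
python3 -m creep '[[[0,0,0],0,-0.4],[[0,0,0],0,-0.4],[[0,0,0],0,-0.4],[[0,0,-2],0,-0.4],[[0,0,-5],0,-0.4],[[0,0,-9],0,-0.4],[[0,0,-13],0,-0.4],[[0,0,-14],0,-0.4],[[0,0,-14],0,-0.4]]'
python3 -m creep '[[[3,5,0],0,-1],[[6,10,0],0,-1],[[7.5,15,0],0,-1],[[7.5,16,0],0,-1],[[7.5,16,0],0,-1],[[7.5,16,0],0,-1]]'
python3 -c "
from h import *
go(cw(-30,-75,190),14.7)
for c in ('side','top'):
    p=imaging.capture(c);marks(p,['lid_handle','weight_large_center','weight_middle_center','weight_small_center'])
    r=imaging.regions_of(p,'lid_handle'); print(len(r))
    if c=='top': cv2.imwrite('pics/e.png',cv2.resize(p['color'][...,::-1][130:280,80:280],None,fx=4,fy=4,interpolation=cv2.INTER_CUBIC))
"
```

```text
time: 10.62
tcp_pos: [688.9, 256.2, 302.3]
tcp_rot: [[0.253, -0.967, 0.0], [-0.967, -0.253, 0.001], [-0.001, -0.001, -1.0]]
contact_force: [0.7, 0.7, 0.8]
opening: 25.5
grip_force: 0.0
time: 11.38
tcp_pos: [553.8, 143.7, 301.4]
tcp_rot: [[0.253, -0.967, -0.001], [-0.967, -0.253, -0.0], [0.0, 0.001, -1.0]]
contact_force: [1.4, 0.2, -0.4]
opening: -0.3
grip_force: 0.0
shift cm [ 0.1  -0.47 11.14] roll -0.0
lid_handle 0.67 [692.2 255.5 161.3]
weight_large_center 0.48 [541.  269.8  51.7]
weight_middle_center 0.4 [561.  211.9  39.2]
weight_small_center 0.42 [575.  165.   30.6]
1
lid_handle 0.87 [687.9 254.5 157. ]
2
```

View pics/e.png

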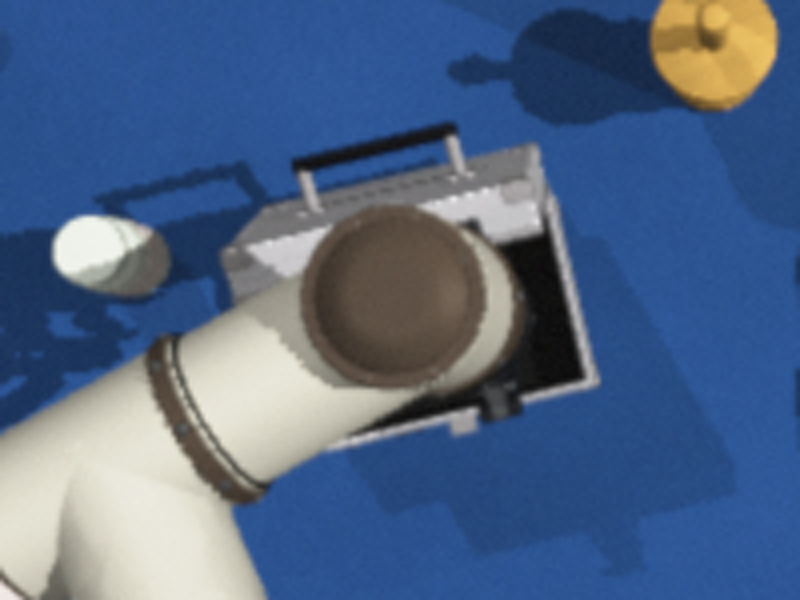

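The lid stands by itself at ~70°, handle bar at (375,145), gripper in front of it. Now push it back.

```bash
python3 -m creep '[[[0,1,4],0,-1],[[0,1,8],0,-1],[[0,1,10.2],0,-1],[[0,1,10.2],0,-1],[[0,-0.5,10.2],0,-1],[[0,-2,10.2],0,-1],[[0,-3.5,10.2],0,-1],[[0,-5,10.2],0,-1],[[0,-6.5,10.2],0,-1],[[0,-8,10.2],0,-1]]'
python3 -m creep '[[[0,-1,0],0,-1],[[0,-2,0],0,-1],[[0,-2.5,0],0,-1],[[0,-3,0],0,-1],[[0,-3,0],0,-1]]'
python3 -c "
from h import *
o=manip.get_obs();print(RC.T@(np.array(o['tcp_pos'])-C))
p=imaging.capture('side');marks(p,['lid_handle'])"
```

```text
time: 13.22
tcp_pos: [631.6, 163.3, 201.5]
tcp_rot: [[0.253, -0.968, 0.0], [-0.968, -0.253, -0.0], [0.0, -0.0, -1.0]]
contact_force: [-2.7, -1.8, 1.7]
opening: -0.1
grip_force: 1.3
time: 13.85
tcp_pos: [659.9, 171.1, 200.0]
tcp_rot: [[0.253, -0.967, 0.001], [-0.967, -0.253, 0.0], [-0.0, -0.001, -1.0]]
contact_force: [0.4, 0.6, 0.3]
opening: -0.2
grip_force: 0.0
[ 74.9820655  -74.41158406 200.02129236]
lid_handle 0.58 [725.9 263.6 137.7]
```

```bash
python3 -m creep '[[[0,-0.5,0],0,-1],[[0,-1,0],0,-1],[[0,-1.4,0],0,-1],[[0,-1.7,0],0,-1]]'
python3 -m creep '[[[0,-0.3,0],0,-1],[[0,-0.6,0],0,-1]]'
```

```text
time: 14.45
tcp_pos: [676.0, 175.1, 199.9]
tcp_rot: [[0.253, -0.967, -0.001], [-0.967, -0.253, -0.0], [0.0, 0.001, -1.0]]
contact_force: [-2.1, -0.9, -2.1]
opening: -0.3
grip_force: 0.9
time: 14.7
tcp_pos: [677.4, 175.3, 199.9]
tcp_rot: [[0.253, -0.967, -0.012], [-0.968, -0.253, -0.004], [0.001, 0.013, -1.0]]
contact_force: [-18.7, -2.3, 6.4]
opening: -0.3
grip_force: 9.2
```

At the stop. Back off clear and look at the weights.

```bash
python3 -m creep '[[[0,3,0],0,-1],[[0,8,-2],0,0],[[0,14,-5],0,0.4],[[0,20,-8],0,0.4],[[0,26,-8],0,0.4],[[0,30,-8],0,0.4],[[0,30,-8],0,0.4],[[0,30,-8],0,0.4]]'
python3 - <<'E'
from h import *
for c in("side","top"):
    p=imaging.capture(c); marks(p,['lid_handle','weight_large_center','weight_middle_center','weight_small_center','pan_center'])
    if c=="side": cv2.imwrite('pics/f.png',cv2.resize(p['color'][...,::-1][150:300,190:390],None,fx=4,fy=4,interpolation=cv2.INTER_CUBIC))
    X=cloud(p,p['range_z']>0); L=(X-C)@RC
    for nm,y0 in(('L',56),('M',-2),('S',-50)):
        s=L[(abs(L[:,0]+12)<30)&(abs(L[:,1]-y0)<24)&(L[:,2]>35)&(L[:,2]<95)]
        t=s[s[:,2]>s[:,2].max()-6] if len(s) else s
        if len(t): print(nm,len(t),t.mean(0).round(1),s[:,2].max().round(1))
E
```

```text
time: 15.7
tcp_pos: [392.7, 101.4, 281.6]
tcp_rot: [[0.253, -0.967, 0.004], [-0.967, -0.253, 0.002], [-0.001, -0.004, -1.0]]
contact_force: [1.0, 0.3, -0.4]
opening: 60.2
grip_force: 0.0
lid_handle 0.76 [733.2 267.3 126.1]
weight_large_center 0.53 [541.5 270.5  51.6]
weight_middle_center 0.66 [559.5 210.7  40.7]
weight_small_center 0.48 [577.6 160.9  34.4]
pan_center 0.71 [ 624.  -215.8   68.1]
pan_center 0.36 [6.178e+02 4.859e+02 5.000e-01]
L 27 [-11.1  51.   88.9] 92.7
M 10 [-12.6  -9.8  71. ] 74.6
S 13 [-11.4 -59.1  56.9] 60.3
lid_handle 0.87 [728.9 266.9 123.2]
weight_large_center 0.7 [541.6 271.1  50.2]
weight_middle_center 0.59 [554.9 209.6  41.3]
weight_middle_center 0.33 [789.4   8.6  -2.4]
weight_small_center 0.35 [567.6 160.5  34.9]
pan_center 0.77 [ 613.4 -217.7   64.6]
L 29 [-15.2  49.   88.6] 92.5
M 18 [-15.2 -13.   68.7] 71.7
S 17 [-14.  -61.5  57.5] 60.7
```

View pics/f.png

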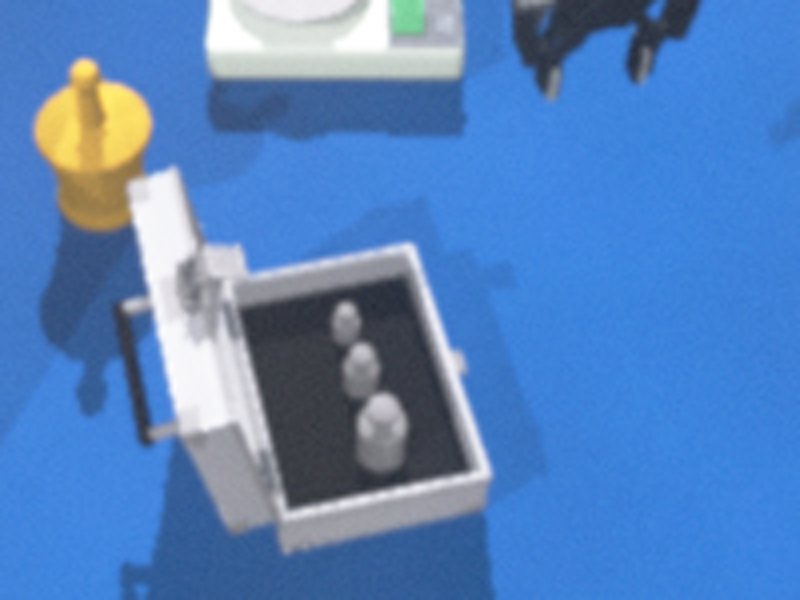

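Lid fully open; the large weight is at (382,430), the others at (360,370) and (346,322).

```bash
python3 -c "
from h import *
go([543.3,270.5,150],14.7)"
```

```text
shift cm [-12.59 -18.98  13.01] roll -0.1
```

```bash
python3 -m creep '[[[-4,-6,3],0,0.4],[[-8,-12,6],0,0.4],[[-11,-17,9],0,0.4],[[-12.6,-19,12],0,0.4],[[-12.6,-19,13],0,0.4],[[-12.6,-19,13],0,0.4],[[-12.6,-19,13],0,0.4]]'
python3 -c "
from h import *
go([543.3,270.5,48],14.7)"
```

```text
time: 17.18
tcp_pos: [543.4, 270.3, 152.0]
tcp_rot: [[0.253, -0.968, 0.002], [-0.968, -0.253, 0.001], [-0.001, -0.002, -1.0]]
contact_force: [-0.4, -0.6, -0.4]
opening: 60.1
grip_force: 0.0
shift cm [-0.02  0.02 10.4 ] roll -0.1
```

```bash
python3 -m creep '[[[0,0,2.5],0,0.4],[[0,0,5],0,0.4],[[0,0,7.5],0,0.4],[[0,0,9.5],0,0.4],[[0,0,10.2],0,0.4],[[0,0,10.2],0,0.4]]'
python3 -m creep '[[[0,0,0],0,-1],[[0,0,0],0,-1],[[0,0,0],0,-1],[[0,0,0],0,-1],[[0,0,0],0,-1]]' 50
```

```text
time: 17.92
tcp_pos: [543.7, 270.7, 49.7]
tcp_rot: [[0.253, -0.967, 0.001], [-0.967, -0.253, 0.001], [-0.001, -0.002, -1.0]]
contact_force: [-0.7, 1.0, -0.1]
opening: 59.9
grip_force: 0.0
time: 18.55
tcp_pos: [543.2, 270.6, 50.0]
tcp_rot: [[0.253, -0.967, 0.0], [-0.967, -0.253, -0.0], [0.0, -0.0, -1.0]]
contact_force: [-3.4, -1.4, 5.2]
opening: 36.3
grip_force: 50.4
```

Gripped at ~37 mm. Lift straight up.

```bash
python3 -m creep '[[[0,0,-0.7],0,-1],[[0,0,-1.5],0,-1],[[0,0,-2.5],0,-1],[[0,0,-4],0,-1],[[0,0,-6],0,-1],[[0,0,-9],0,-1],[[0,0,-12],0,-1],[[0,0,-15],0,-1],[[0,0,-15],0,-1],[[0,0,-15],0,-1]]'
python3 -c "
from h import *
p=imaging.capture('side');marks(p,['lid_handle','weight_large_center'])
p=imaging.capture('top')
r=imaging.regions_of(p,'balance');X=cloud(p,r[0]['pixels'])
s=X[(X[:,2]>62)&(X[:,2]<75)]; print(cv2.minEnclosingCircle(s[:,:2].astype(np.float32)),s.mean(0),len(s))
s=X[X[:,2]<62]; print(cv2.minAreaRect(X[:,:2].astype(np.float32)))
go([618,-216.5,200])"
```

```text
time: 19.8
tcp_pos: [542.4, 270.2, 197.2]
tcp_rot: [[0.252, -0.968, -0.002], [-0.968, -0.252, -0.001], [0.0, 0.002, -1.0]]
contact_force: [-0.6, 0.7, -5.6]
opening: 36.0
grip_force: 50.8
lid_handle 0.68 [730.7 265.9 125. ]
lid_handle 0.39 [650.5 244.7  60.7]
weight_large_center 0.6 [541.4 270.8 199.1]
((618.7994384765625, -220.2889404296875), 70.0914306640625) [ 618.29690899 -219.81276683   68.69694766] 1462
((583.8153076171875, -219.44540405273438), (238.1463165283203, 179.3414764404297), 0.837040364742279)
shift cm [49.01  5.06 -0.24]
```

```bash
python3 -m creep '[[[2,0.2,0],0,-1],[[6,0.6,0],0,-1],[[11,1.1,0],0,-1],[[16,1.6,0],0,-1],[[21,2.1,0],0,-1],[[26,2.6,0],0,-1],[[31,3.2,0],0,-1],[[36,3.7,0],0,-1],[[41,4.2,0],0,-1],[[45,4.6,0],0,-1]]'
python3 -m creep '[[[2,0.2,0],0,-1],[[3.5,0.4,0],0,-1],[[4.2,0.5,0],0,-1],[[4.2,0.5,0],0,-1],[[4.2,0.5,0],0,-1]]'
python3 -c "
from h import *
p=imaging.capture('side');marks(p,['weight_large_center']);p=imaging.capture('top');marks(p,['weight_large_center'])
go([618.5,-219,110])"
```

```text
time: 21.3
tcp_pos: [612.1, -179.1, 197.9]
tcp_rot: [[0.251, -0.968, -0.001], [-0.968, -0.251, -0.0], [-0.0, 0.001, -1.0]]
contact_force: [0.7, 0.4, -5.1]
opening: 36.5
grip_force: 50.8
time: 21.92
tcp_pos: [618.5, -217.2, 198.4]
tcp_rot: [[0.254, -0.967, -0.0], [-0.967, -0.254, 0.0], [-0.0, -0.0, -1.0]]
contact_force: [0.7, 0.2, -4.4]
opening: 36.5
grip_force: 50.8
weight_large_center 0.54 [618.1 484.8  -3.4]
weight_large_center 0.5 [ 621.1 -216.9  200.1]
weight_large_center 0.44 [652.9 243.1 244. ]
shift cm [0.14 0.05 8.85]
```

```bash
python3 -m creep '[[[0.1,0,2],0,-1],[[0.1,0,4],0,-1],[[0.1,0,6],0,-1],[[0.1,0,7.5],0,-1],[[0.1,0,8.3],0,-1],[[0.1,0,8.6],0,-1],[[0.1,0,8.6],0,-1]]'
python3 -m creep '[[[0,0,0.1],0,-1],[[0,0,0.2],0,-1],[[0,0,0.3],0,-1],[[0,0,0.3],0,-1]]'
```

```text
time: 23.0
tcp_pos: [619.1, -219.3, 112.7]
tcp_rot: [[0.253, -0.967, 0.001], [-0.967, -0.253, -0.0], [0.0, -0.001, -1.0]]
contact_force: [0.7, -0.7, -4.5]
opening: 36.6
grip_force: 50.8
time: 23.5
tcp_pos: [618.7, -219.2, 109.2]
tcp_rot: [[0.253, -0.967, -0.0], [-0.967, -0.253, 0.0], [-0.0, 0.0, -1.0]]
contact_force: [-0.1, 0.7, -5.3]
opening: 36.7
grip_force: 50.8
```

```bash
python3 -m creep '[[[0,0,0.1],0,-1],[[0,0,0.2],0,-1],[[0,0,0.2],0,-1]]'; python3 -m creep '[[[0,0,0.1],0,-1],[[0,0,0.1],0,-1]]'
```

```text
time: 23.88
tcp_pos: [618.7, -219.2, 107.1]
tcp_rot: [[0.253, -0.967, -0.0], [-0.967, -0.253, 0.0], [-0.0, 0.0, -1.0]]
contact_force: [0.3, -0.4, -5.0]
opening: 36.3
grip_force: 50.8
time: 24.12
tcp_pos: [618.7, -219.1, 106.2]
tcp_rot: [[0.253, -0.967, -0.0], [-0.967, -0.253, 0.0], [-0.0, 0.0, -1.0]]
contact_force: [0.1, 0.2, -6.1]
opening: 36.2
grip_force: 50.8
```

```bash
python3 -m creep '[[[0,0,0.05],0,-1],[[0,0,0.1],0,-1],[[0,0,0.1],0,-1]]'; python3 -m creep '[[[0,0,0.05],0,-1],[[0,0,0.05],0,-1]]'
```

```text
time: 24.5
tcp_pos: [618.8, -219.2, 106.0]
tcp_rot: [[0.253, -0.967, 0.0], [-0.967, -0.253, -0.0], [0.0, -0.0, -1.0]]
contact_force: [-1.7, 1.4, 0.2]
opening: 36.7
grip_force: 51.2
time: 24.75
tcp_pos: [618.8, -219.2, 106.0]
tcp_rot: [[0.253, -0.967, 0.0], [-0.967, -0.253, -0.0], [0.001, -0.0, -1.0]]
contact_force: [-4.5, 1.6, 5.6]
opening: 36.5
grip_force: 51.7
```

It's seated on the pan. Release, rise, check.

```bash
python3 -m creep '[[[0,0,0],0,-0.1],[[0,0,0],0,0.1],[[0,0,0],0,0.4],[[0,0,0],0,0.4],[[0,0,0],0,0.4],[[0,0,-2],0,0.4],[[0,0,-6],0,0.4],[[0,0,-11],0,0.4],[[0,0,-16],0,0.4],[[0,0,-16],0,0.4]]'
python3 -m creep '[[[0,6,0],0,0.4],[[0,12,0],0,0.4],[[0,18,0],0,0.4],[[0,20,0],0,0.4],[[0,20,0],0,0.4],[[0,20,0],0,0.4]]'
python3 - <<'E'
from h import *
for c in("side","top"):
    p=imaging.capture(c); marks(p,['lid_handle','weight_large_center','pan_center','weight_middle_center','weight_small_center'])
    if c=='side': cv2.imwrite('pics/g.png',cv2.resize(p['color'][...,::-1][90:290,170:400],None,fx=3,fy=3,interpolation=cv2.INTER_CUBIC))
E
```

```text
time: 26.0
tcp_pos: [620.9, -219.8, 270.8]
tcp_rot: [[0.253, -0.967, 0.011], [-0.967, -0.253, -0.003], [0.005, -0.01, -1.0]]
contact_force: [0.8, 0.5, -0.4]
opening: 59.9
grip_force: 0.0
time: 26.75
tcp_pos: [426.4, -269.7, 264.6]
tcp_rot: [[0.253, -0.967, 0.0], [-0.967, -0.253, -0.0], [0.0, -0.0, -1.0]]
contact_force: [-0.0, -0.4, -0.8]
opening: 59.8
grip_force: 0.0
lid_handle 0.95 [731.7 268.3 130.3]
weight_large_center 0.5 [ 618.5 -219.5  106. ]
pan_center 0.87 [ 619.2 -212.8   69.5]
weight_middle_center 0.49 [615.9 489.3  -2.5]
weight_middle_center 0.46 [561.7 212.2  42.5]
weight_small_center 0.46 [576.7 161.8  29.4]
lid_handle 0.97 [728.4 263.3 125. ]
weight_large_center 0.64 [ 620.6 -221.5  104.2]
pan_center 0.79 [ 611.7 -216.6   66.6]
weight_middle_center 0.43 [611.  488.3   2.6]
weight_middle_center 0.38 [555.6 210.2  42.1]
weight_small_center 0.45 [567.7 159.1  33.8]
weight_small_center 0.18 [556.4 212.2  40.9]
```

View pics/g.png

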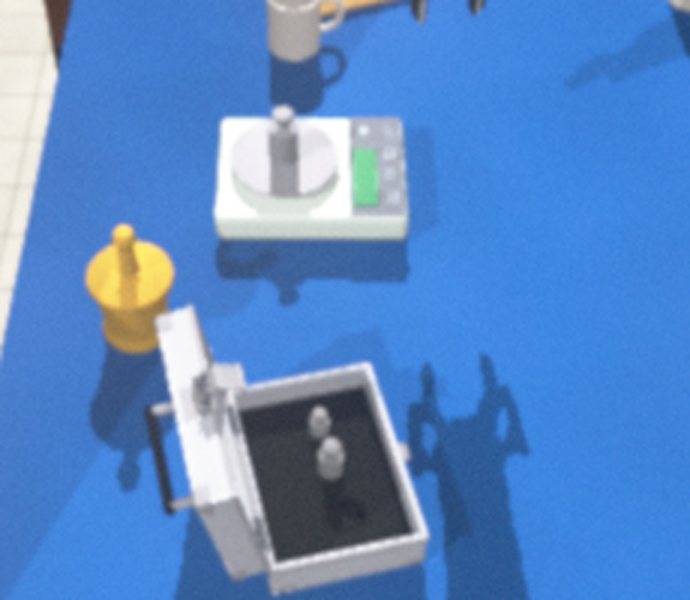

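The weight stands upright on the pan (285,155), the lid is open, and the other two weights are in their pockets (320,420) and (331,458).

```bash
python3 -c "
from workcell import job; print(job.job_done())"
```

```text
the job is handed in; nothing more can be done
None
```

The job is handed in: the latch is flipped open, the lid stands fully back, and the 500 g weight is upright near the middle of the pan. The other two weights are still in their pockets, and the arm was clear after about 27 s; no verdict was shown at hand-in.

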